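Seat the lime gear over its locking pin on the puzzle box

ROBOT

A 6-joint arm with a two-finger parallel gripper is mounted at the origin on the work surface. World frame = base frame: x ahead of the robot, y to its left, z up, the work surface at z = 0. Lengths are in m, angles in rad, forces in N, time in s.
With the tool pointing down it reaches from about 0.3 to 0.875 m from the base axis. Payload 6.4 kg.
Tool frame: the origin (TCP) lies between the finger pads; the fingertips stand 8 mm ahead of it and the grasp point (between the pads) lies 11 mm behind it; x points along the fingers, y is the direction in which the jaws open and shut, and the axes are right-handed (so a half turn about x gives the same grasp; the last joint's range is limited). The gripper opens to 88 mm and grips with 3 to 60 N. Pads are 18 mm wide; open, the fingers measure 123 mm over their backs; the gripper's body (75 mm by 187 mm) begins 45 mm behind the grasp point.
Start: joints at [-1.425, 0.181, 1.607, -0, 1.354, -0.206], TCP at [0.198, -0.54, 0.247] pointing down, gripper open.
Joint ranges: [-2.99, 2.99], [-0.89, 2.07], [0.3, 2.58], [-1.14, 4.28], [0, 2.63], [-3.12, 3.12]. Speed limits (rad/s): [2.57, 2.57, 3.01, 3.14, 3.14, 3.14].

INTERFACE

Orientations are given as a 3x3 rotation matrix whose columns are the frame's x, y, z axes.
In Python, from plant import * gives the robot as it stands.
- The arm moves only by the shell command python3 -m handwheel 'ROWS' [OPENING]. ROWS is JSON, a list of rows, each an object with "delta_pos": the shift along the tool's x, y, z in cm, a list of three; "spin": the turn about the tool's x in degrees. In form: [{"delta_pos": [x, y, z], "spin": spin}, ...]. A call has 1 to 5 rows; each row is the pose to reach, as a shift and turn from the pose commanded when the call began, along the tool's axes at that moment; what a row does not reach only later rows make up. A row lasts 1/12 s, in which the tool goes at most 41.7 mm and 7.16 degrees, less where a joint would pass 70% of its speed; a pose out of reach is approached as far as the arm can. A call with a gripper value outside its range is refused whole. OPENING is the opening, from 0 (shut) to 1 (fully open), set as the call begins (- or left out, the last holds). The fingers move at their own pace and stop on an object; the grip force is fixed at half the most. Time passes only in rows, so rows that repeat a pose let the fingers close. It gives the time, the measured TCP pose, the force and the opening at its end, in the units of the state.
- observe(): the state, without advancing time (a new reading comes with each control period).
- read_camera(name): name is "scene" or "top"; returns (picture, depth): 480x640x3 uint8, red, green, blue; 480x640 float32, m along the optical axis (not along the pixel's ray), 0 where there is no reading.
- camera_params(name): a dict with "intrinsics" (3x3 intrinsics, pixels), "dist" ([k1, k2, p1, p2, k3] as OpenCV has them; the pictures are not rectified), "extrinsics" (4x4, takes a point from world to camera coordinates). Camera axes: x right, y down, z forward; pixel columns grow to the right and rows downward; lengths in m; the calibration is good to about 2 mm. A picture is of the moment at which its call begins. camera_params takes no time and is no camera call.
- hand_in(): hands the job in, once; it reports no verdict.
The state is a dict: "time_s": time; "q": joint angles; "dq": joint speeds; "effort": joint torques, N m; "tcp_pos": TCP position; "ee_rot": TCP orientation; "wrist_force": force on the tool from outside, world axes, zero at the start; "ft_torque": the same for the moment, N m; "width": opening from 0.0 (shut) to 1.0 (fully open).
Only numpy, scipy, OpenCV 4.12 (cv2) and the standard library are available. Lean on these libraries where they do the work, as an engineer would, in place of code of your own. Each camera call takes 0.05 s, during which the arm holds its last target. There are 200 camera calls.

TASK

The lime green gear on the wooden puzzle box is riding up on the red pin instead of sitting down over it. Without gripping, lifting or forcing it, push the gear round with a fingertip until the notch in its rim is over the red pin, then press it down fully home so that it locks the flap, and move the hand clear. Leave the flap shut, the teether ring lying on it, and the other toys where they are.

Things in the scene. Friction and masses are not known exactly. Their poses are not given: they have to be found in the camera images.
- puzzle_box: A fixed wooden box, deck 70 mm above the bench, from -85 to 85 mm in its x and -85 to 190 mm in its y. Origin on the bench straight under the gear's vertical spindle; z up. The dark wood flap with a keyhole mark fills the deck from y = 50 to 178 mm, x = -60 to 60 mm; its free edge lies under the gear's rim. The wooden spindle is 16 mm thick and ends 117 mm above the bench.
- pin_top (a point): Top of the red pin that stands upright on the deck, 60 mm from the spindle axis: 12 mm thick, domed head, top 15 mm above the deck, fixed to the box. About 2 mm of it shows beyond the gear's rim, and a red line painted on the deck runs outward from it to the corner.
- notch (a point): Where the pin belongs in the gear's rim: the middle of the notch, 60 mm from the spindle axis, level with the gear's underside; it turns with the gear. The notch is an open slot 16 mm wide in the flange, from its edge in to 51 mm from the axis, midway between two teeth; a white dot on the gear's face is in line with it. The domed pin still leads the gear in when the notch is about 3 mm off.
- gear_hub (a point): Top centre of the gear's white hub, on the spindle axis, 24 mm above the gear's underside: 109 mm above the bench while riding on the pin, 97 mm when home. Hub 30 mm across, standing 6 mm above the flat top face of the lime body, which is 92 mm across. Below, at the underside, a darker green flange 128 mm across and 5 mm thick, with the notch.
- tooth (a point): Middle of the outer end of one of the gear's 7 upright teeth, 62 mm from the spindle axis and 11 mm above the gear's underside, 1/14 turn counterclockwise of the notch; the others follow every 1/7 turn. Teeth are 10 to 14 mm wide at the tip, 20 mm at the body, and rise from the flange (5 mm above the underside) to the top face (18 mm). Gaps about 40 mm wide at the tips.
- gear_turn (a joint): How far the gear is turned, rad, counterclockwise seen from above, from the pin to the notch: 0 or a full turn (6.283) means notch over pin. Turns endlessly either way with light friction (about 1 N pushed at a tooth) and stays where it is left.
- gear_seat (a joint): How far the gear is pressed down on its spindle, m: 0 riding on the pin, 0.012 fully home on its collar, negative if lifted. A snug fit: it does not drop by itself and needs about 3 N of downward push (5 to 15 N brings it home; over 35 N is forcing it), and it does not spring back. The pin blocks it until the notch is over the pin.
- flap (a joint): Opening angle of the flap, rad: 0 shut, growing as it is lifted about its hinge at the box end farthest from the gear. It falls shut by its weight.
- teether_ring: A loose pink silicone teether ring, 68 mm outside, 42 mm inside, 12 mm thick, lying flat on the flap; origin at the centre of its underside.
- fire_engine: A loose black toy fire engine, about 126 by 58 mm and 65 mm high, standing on the bench beside the box; origin at the centre of its underside.
- yellow_cylinder: A loose chunky yellow cylinder, 44 mm thick and 60 mm high, standing upright on the bench beside the box; origin at the centre of its underside.

How it is judged:
At the end, for the whole second after the job is handed in: The gear is down within 1.5 mm of fully home with its notch around the pin (within 4 mm), the flap is shut (under 0.03 rad), and the teether ring, fire engine and yellow cylinder are each within 20 mm of where they started (value of joint gear_seat above 0.0105 m and horizontal distance between notch and pin_top below 0.004 m and value of joint flap below 0.03 rad and distance of each of teether_ring, fire_engine, yellow_cylinder from where it was at the start of the episode below 0.02 m); the robot touches nothing.
It fails at once if the gear is lifted more than 4 mm above where it rode (value of joint gear_seat below -0.004 m).
It fails at once if the gear is gripped, or pushed or pressed with over 35 N in all (contact force between the fingers and gear_turn above 35 N).
It fails at once if the flap is opened more than 0.1 rad (value of joint flap above 0.1 rad).
It fails at once if the teether ring, the fire engine or the yellow cylinder is shifted, lifted or tipped by more than 20 mm (distance of any of teether_ring, fire_engine, yellow_cylinder from where it was at the start of the episode above 0.02 m or angle between yellow_cylinder's own z axis and vertical above 0.5 rad).
It also fails if it takes over 56 s, if anything falls off the work surface, if the arm or the gripper's body presses on something with over 40 N, if the wrist force passes 120 N, or if a joint passes its speed limit or range.

## Working session

There is one attempt and no reset: what is moved stays moved. The work goes in short steps, Python scripts to look and compute and a shell command to move; the robot and the scene stay as the last step left them, time stands still between calls to the robot, and variables do not carry over. Pictures are saved under pics/ and viewed, about 8 in all and at most 12, crops included, and the job is handed in when it is done.

```bash
ls; mkdir -p pics
cat > h.py <<'E'
from plant import *
import numpy as np, cv2
def ray(name,uv):
    c=camera_params(name);K=np.array(c["intrinsics"]);E=np.array(c["extrinsics"])
    p=cv2.undistortPoints(np.array(uv,float).reshape(-1,1,2),K,np.array(c["dist"],float)).reshape(-1,2)
    d=np.c_[p,np.ones(len(p))]@E[:3,:3]; o=-E[:3,:3].T@E[:3,3]
    return o,d
def onz(name,uv,z):
    o,d=ray(name,uv); return o+d*((z-o[2])/d[:,2])[:,None]
def snap(name,f):
    im,d=read_camera(name); cv2.imwrite("pics/"+f+".png",im[:,:,::-1]); np.save("pics/"+f,d); return im,d
def proj(name,P):
    c=camera_params(name);E=np.array(c["extrinsics"])
    return cv2.projectPoints(np.array(P,float).reshape(-1,1,3),cv2.Rodrigues(E[:3,:3])[0],E[:3,3],np.array(c["intrinsics"]),np.array(c["dist"],float))[0].reshape(-1,2)
E
python3 - <<'E'
from h import *
snap("top","top0");snap("scene","scene0")
s=observe();print({k:np.round(v,3).tolist() for k,v in s.items()})
E
```

```text
pics
{'time_s': 0.1, 'q': [-1.425, 0.181, 1.608, 0.0, 1.354, -0.206], 'dq': [0.002, -0.001, -0.004, 0.0, 0.0, 0.0], 'effort': [0.001, -43.482, -34.27, 0.071, 0.034, -0.0], 'tcp_pos': [0.198, -0.539, 0.246], 'ee_rot': [[-0.0, 0.345, -0.939], [0.002, -0.939, -0.345], [-1.0, -0.002, -0.0]], 'wrist_force': [0.142, 0.131, -0.324], 'ft_torque': [0.023, -0.069, 0.002], 'width': 0.997}
```

View pics/top0.png

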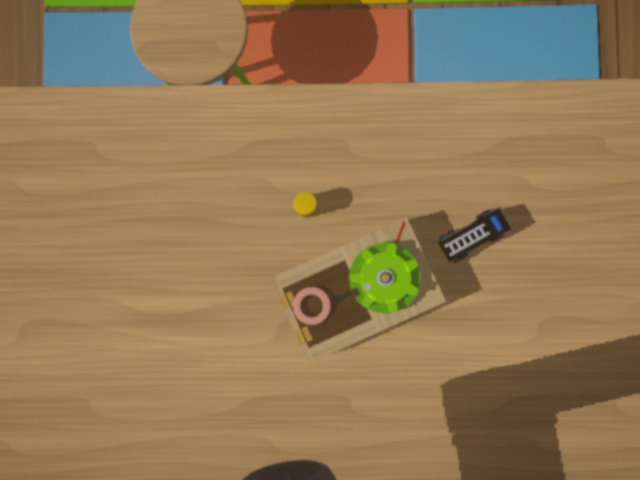

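View pics/scene0.png

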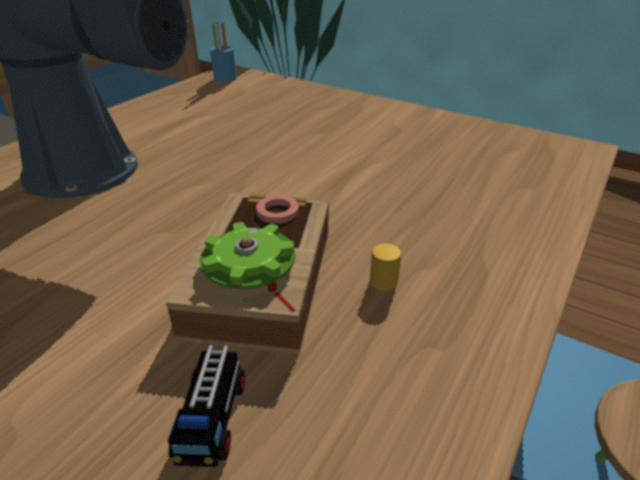

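The top view shows the gear hub at about (386,278), the white dot at about (367,287), the red line from about (398,240) to (404,223), the ring at (312,306), the engine at (475,235) and the cylinder at (305,204). Next I measure them.

```bash
cat > meas.py <<'E'
from h import *
import sys
def cen(m): 
    n,l,s,c=cv2.connectedComponentsWithStats(m.astype(np.uint8)); 
    return [(int(s[i,4]),c[i]) for i in np.argsort(-s[1:,4])+1 if s[i,4]>3]
def gear(im,zf):   # zf: top face height
    hsv=cv2.cvtColor(im,cv2.COLOR_RGB2HSV); H,S,V=[hsv[:,:,i].astype(int) for i in range(3)]
    yy,xx=np.mgrid[:480,:640]
    near=np.hypot(xx-386,yy-278)<34
    w=cen(near&(S<70)&(V>110)); 
    return w
if __name__=="__main__":
    im=cv2.imread("pics/top0.png")[:,:,::-1].copy()
    hsv=cv2.cvtColor(im,cv2.COLOR_RGB2HSV); H,S,V=[hsv[:,:,i].astype(int) for i in range(3)]
    yy,xx=np.mgrid[:480,:640]
    print("white",gear(im,.103))
    red=((H<6)|(H>174))&(S>150)&(np.hypot(xx-398,yy-235)<25)
    ys,xs=np.nonzero(red); P=onz("top",np.c_[xs,ys],.07); 
    print("red",len(xs),P[:,:2].min(0),P[:,:2].max(0)); np.save("red",P)
    g=(H>35)&(H<65)&(S>120)&(np.hypot(xx-386,yy-278)<50)
    cs=max(cv2.findContours(g.astype(np.uint8),0,1)[0],key=cv2.contourArea)
    (c,r)=cv2.minEnclosingCircle(cs); print("green circle",c,r,onz("top",[c],.096))
    d=np.load("pics/top0.npy"); print("camz",ray("top",[[0,0]])[0], "depth hub/face/deck",d[278,386],d[265,375],d[240,412])
    o,_=ray("top",[[0,0]])
    for p in gear(im,.103): print(p[0],onz("top",[p[1]],.109),onz("top",[p[1]],.103))
    cv2.imwrite("pics/crop0.png",cv2.resize(im[215:365,265:425,::-1],None,fx=4,fy=4,interpolation=cv2.INTER_CUBIC))
    wood=(H<15)&(S>40)&(V<90)
    for n,u in dict(ring=(312,306),cyl=(305,204)).items(): print(n,onz("top",[u],.08 if n=="ring" else .06))
    for u in [(276,279),(313,358),(445,298),(405,219)]: print("corner",onz("top",[u],.07))
    for u in [(440,240),(462,262),(510,230),(490,210)]: print("eng",onz("top",[u],.05))
E
python3 meas.py
```

```text
white [(121, array([384.69421488, 277.48760331])), (29, array([366.72413793, 286.4137931 ]))]Traceback (most recent call last):
  File "meas.py", line 18, in <module>
    ys,xs=np.nonzero(red); P=onz("top",np.c_[xs,ys],.07);
                             ~~~^^^^^^^^^^^^^^^^^^^^^^^^
  File "h.py", line 9, in onz
    o,d=ray(name,uv); return o+d*((z-o[2])/d[:,2])[:,None]
        ~~~^^^^^^^^^
  File "h.py", line 5, in ray
    p=cv2.undistortPoints(np.array(uv,float).reshape(-1,1,2),K,np.array(c["dist"],float)).reshape(-1,2)
      ~~~~~~~~~~~~~~~~~~~^^^^^^^^^^^^^^^^^^^^^^^^^^^^^^^^^^^^^^^^^^^^^^^^^^^^^^^^^^^^^^^^
cv2.error: OpenCV(4.12.0) /io/opencv/modules/calib3d/src/undistort.dispatch.cpp:347: error: (-215:Assertion failed) CV_IS_MAT(_src) && CV_IS_MAT(_dst) && (_src->rows == 1 || _src->cols == 1) && (_dst->rows == 1 || _dst->cols == 1) && _src->cols + _src->rows - 1 == _dst->rows + _dst->cols - 1 && (CV_MAT_TYPE(_src->type) == CV_32FC2 || CV_MAT_TYPE(_src->type) == CV_64FC2) && (CV_MAT_TYPE(_dst->type) == CV_32FC2 || CV_MAT_TYPE(_dst->type) == CV_64FC2) in function 'cvUndistortPointsInternal'
```

```bash
sed -i 's/red=.*/red=((H<9)|(H>170))\&(S>130)\&(np.hypot(xx-398,yy-235)<25)/' meas.py; python3 meas.py
python3 - <<'E'
from h import *
im=cv2.imread("pics/top0.png");print(im[225:245:2,396:406][:,:,::-1].tolist()[:6])
E
```

```text
white [(121, array([384.69421488, 277.48760331])), (29, array([366.72413793, 286.4137931 ]))]
red 36 [ 0.6308852  -0.16508983] [ 0.66038177 -0.1517108 ]
green circle (384.3917541503906, 277.7188720703125) 36.023956298828125 [[ 0.55964171 -0.12498886  0.096     ]]
camz [ 0.54591541 -0.02207553  1.20258129] depth hub/face/deck 1.0848396 1.0969542 1.1336275
121 [[ 0.55988475 -0.12432036  0.109     ]] [[ 0.55996139 -0.12488133  0.103     ]]
29 [[ 0.54437259 -0.09235812  0.109     ]] [[ 0.54436413 -0.09274373  0.103     ]]
ring [[0.50967318 0.00540099 0.08      ]]
cyl [[0.69884561 0.01763274 0.06      ]]
corner [[0.55916948 0.07148249 0.07      ]]
corner [[0.41548901 0.0044927  0.07      ]]
corner [[ 0.52229621 -0.23691471  0.07      ]]
corner [[ 0.66775805 -0.16706217  0.07      ]]
eng [[ 0.62980804 -0.23403828  0.05      ]]
eng [[ 0.58838116 -0.27378065  0.05      ]]
eng [[ 0.64733705 -0.36402811  0.05      ]]
eng [[ 0.68524184 -0.3282121   0.05      ]]
[[[164, 139, 99], [165, 140, 102], [164, 140, 102], [166, 139, 100], [162, 129, 93], [159, 106, 76], [153, 75, 49], [152, 64, 42], [155, 91, 63], [160, 121, 86]], [[166, 141, 104], [164, 139, 100], [163, 138, 99], [163, 134, 96], [159, 113, 79], [154, 83, 57], [152, 66, 41], [155, 83, 55], [160, 112, 79], [160, 130, 91]], [[165, 139, 101], [164, 140, 100], [163, 135, 98], [160, 122, 84], [155, 94, 64], [151, 68, 46], [154, 80, 53], [158, 109, 77], [163, 130, 92], [163, 137, 99]], [[164, 139, 102], [164, 138, 100], [161, 126, 90], [156, 101, 69], [153, 75, 51], [152, 72, 46], [155, 99, 66], [161, 124, 87], [163, 136, 98], [165, 140, 102]], [[163, 136, 98], [162, 128, 93], [158, 106, 74], [156, 80, 52], [153, 69, 44], [155, 91, 62], [160, 120, 86], [162, 134, 96], [165, 139, 101], [164, 139, 100]], [[162, 131, 94], [157, 115, 80], [153, 84, 55], [153, 67, 43], [154, 81, 54], [158, 111, 78], [163, 132, 94], [163, 138, 101], [165, 140, 102], [164, 139, 99]]]
```

View pics/crop0.png

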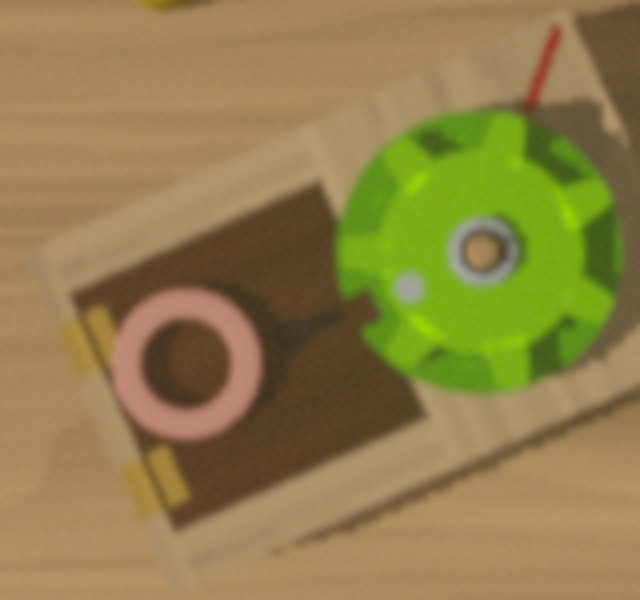

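The crop shows the white dot at (408,288) and the notch at about (365,312), lower left of the hub at (482,250). The red line meets the rim at (530,108).

- **Gear centre:** (0.560, -0.125). This agrees with the box corners.
- **Angles:** the pin is at about -21° and the notch at about 116°, so the gear must turn about 137° clockwise.
- **Plan:** put the shut fingertips, jaw axis radial, in the tooth gap at about 13° and orbit clockwise.

Next I move above that gap.

```bash
python3 -m handwheel '[{"delta_pos":[0.3,-0.9,-2],"spin":0},{"delta_pos":[0.8,-2.4,-5],"spin":0},{"delta_pos":[1.2,-3.7,-8],"spin":0},{"delta_pos":[1.7,-5,-11],"spin":0},{"delta_pos":[2.2,-6.4,-13.8],"spin":0}]' 0
for i in 1 2 ; do python3 -m handwheel '[{"delta_pos":[0.4,-1.3,-2.8],"spin":0},{"delta_pos":[0.9,-2.6,-5.5],"spin":0},{"delta_pos":[1.3,-3.9,-8.3],"spin":0},{"delta_pos":[1.7,-5.1,-11],"spin":0},{"delta_pos":[2.2,-6.4,-13.8],"spin":0}]'; done
python3 -m handwheel '[{"delta_pos":[0.4,-1.3,-2.8],"spin":0},{"delta_pos":[0.9,-2.6,-5.5],"spin":0},{"delta_pos":[1.3,-3.9,-8.3],"spin":0},{"delta_pos":[1.7,-5.1,-11],"spin":0},{"delta_pos":[2.2,-6.4,-13.8],"spin":0}]'
for i in 1 2 3; do python3 -m handwheel '[{"delta_pos":[0,0,0],"spin":-6},{"delta_pos":[0,0,0],"spin":-12},{"delta_pos":[0,0,0],"spin":-18},{"delta_pos":[0,0,0],"spin":-24},{"delta_pos":[0,0,0],"spin":-27.7}]'; done
cat > go.py <<'E'
from h import *
import sys
C=np.array([.560,-.1248])
def rel():
    s=observe();R=np.array(s["ee_rot"]);p=np.array(s["tcp_pos"]);d=p[:2]-C
    print("t",s["time_s"],"p",p.round(4),"r",np.hypot(*d).round(4),"th",np.degrees(np.arctan2(d[1],d[0])).round(1),"yaw",np.degrees(np.arctan2(R[1,1],R[0,1])).round(1),"F",np.round(s["wrist_force"],1),"w",round(s["width"],2),"q6",round(s["q"][5],2))
    return p,R
if __name__=="__main__":
    p,R=rel()
    if len(sys.argv)>3:
        th,r,z=map(float,sys.argv[1:4]);t=np.radians(th)
        T=np.r_[C+r*np.array([np.cos(t),np.sin(t)]),z]
        print("cm",(R.T@(T-p)*100).round(2))
E
python3 go.py 13 .068 .102
```

```text
time_s: 0.52
tcp_pos: [0.3065, -0.4308, 0.2242]
ee_rot: [[-0.0, 0.344, -0.939], [0.001, -0.939, -0.344], [-1.0, -0.001, -0.0]]
wrist_force: [0.4, 0.3, -0.6]
width: 0.646
time_s: 0.93
tcp_pos: [0.4139, -0.3233, 0.2024]
ee_rot: [[-0.0, 0.344, -0.939], [0.0, -0.939, -0.344], [-1.0, -0.0, 0.0]]
wrist_force: [-0.1, -0.2, 0.8]
width: 0.263
time_s: 1.35
tcp_pos: [0.5214, -0.2156, 0.1803]
ee_rot: [[-0.0, 0.345, -0.939], [0.0, -0.939, -0.345], [-1.0, -0.0, 0.0]]
wrist_force: [0.9, -0.7, 0.1]
width: 0.005
time_s: 1.77
tcp_pos: [0.6288, -0.108, 0.1581]
ee_rot: [[-0.001, 0.345, -0.939], [0.0, -0.939, -0.345], [-1.0, -0.0, 0.001]]
wrist_force: [0.4, -0.8, -0.1]
width: 0.004
time_s: 2.18
tcp_pos: [0.6278, -0.1089, 0.158]
ee_rot: [[-0.001, 0.745, -0.667], [0.0, -0.667, -0.745], [-1.0, -0.001, 0.0]]
wrist_force: [0.2, 0.2, -0.2]
width: 0.007
time_s: 2.6
tcp_pos: [0.6277, -0.1092, 0.1581]
ee_rot: [[-0.001, 0.97, -0.244], [0.0, -0.244, -0.97], [-1.0, -0.001, -0.0]]
wrist_force: [-0.0, -0.4, 0.1]
width: 0.006
time_s: 3.02
tcp_pos: [0.6278, -0.1091, 0.1581]
ee_rot: [[-0.001, 0.972, 0.234], [0.0, 0.234, -0.972], [-1.0, -0.001, -0.001]]
wrist_force: [0.3, -0.2, 0.5]
width: 0.002
t 3.0167 p [ 0.6278 -0.1091  0.1581] r 0.0696 th 13.0 yaw 13.6 F [ 0.3 -0.2  0.5] w 0.0 q6 -0.59
cm [ 5.61 -0.15  0.01]
```

```bash
python3 -m handwheel '[{"delta_pos":[1.5,-0.1,0],"spin":0},{"delta_pos":[3,-0.1,0],"spin":0},{"delta_pos":[4.2,-0.1,0],"spin":0},{"delta_pos":[5,-0.1,0],"spin":0},{"delta_pos":[5.6,-0.1,0],"spin":0.6}]'
# orbit clockwise 10 deg: R 6.8 -> dz=1.18 dy=-0.10
python3 -m handwheel '[{"delta_pos":[0,0,0.24],"spin":2},{"delta_pos":[0,-0.02,0.47],"spin":4},{"delta_pos":[0,-0.04,0.71],"spin":6},{"delta_pos":[0,-0.07,0.95],"spin":8},{"delta_pos":[0,-0.1,1.18],"spin":10}]'
python3 -m handwheel '[{"delta_pos":[0,0,0.24],"spin":2},{"delta_pos":[0,-0.02,0.47],"spin":4},{"delta_pos":[0,-0.04,0.71],"spin":6},{"delta_pos":[0,-0.07,0.95],"spin":8},{"delta_pos":[0,-0.1,1.18],"spin":10}]'
python3 go.py
```

```text
time_s: 3.43
tcp_pos: [0.6265, -0.1093, 0.1012]
ee_rot: [[-0.002, 0.976, 0.219], [0.001, 0.219, -0.976], [-1.0, -0.002, -0.001]]
wrist_force: [0.0, 1.3, -0.7]
width: 0.003
time_s: 3.85
tcp_pos: [0.629, -0.1212, 0.1028]
ee_rot: [[0.0, 0.999, 0.044], [0.0, 0.044, -0.999], [-1.0, 0.0, -0.0]]
wrist_force: [0.2, 1.1, -0.5]
width: 0.004
time_s: 4.27
tcp_pos: [0.6285, -0.1329, 0.1028]
ee_rot: [[0.0, 0.992, -0.13], [0.0, -0.13, -0.992], [-1.0, 0.0, -0.0]]
wrist_force: [0.2, 0.8, -0.2]
width: 0.006
t 4.2667 p [ 0.6285 -0.1329  0.1028] r 0.069 th -6.8 yaw -7.5 F [ 0.2  0.8 -0.2] w 0.01 q6 -0.26
```

```bash
for i in 1 2 3 4 5; do python3 -m handwheel '[{"delta_pos":[0,-0.02,0.47],"spin":4},{"delta_pos":[0,-0.07,0.95],"spin":8},{"delta_pos":[0,-0.15,1.41],"spin":12},{"delta_pos":[0,-0.26,1.87],"spin":16},{"delta_pos":[0,-0.41,2.33],"spin":20}]' | grep force; python3 go.py; done
python3 - <<'E'
from h import *
from meas import gear
im,_=snap("top","top1"); cv2.imwrite("pics/crop1.png",cv2.resize(im[215:345,305:465,::-1],None,fx=4,fy=4,interpolation=cv2.INTER_CUBIC))
for p in gear(im,0): print(p[0],onz("top",[p[1]],.103))
E
```

```text
wrist_force: [0.7, 1.3, -0.8]
t 4.6833 p [ 0.6217 -0.1557  0.1029] r 0.069 th -26.6 yaw -27.6 F [ 0.7  1.3 -0.8] w 0.0 q6 0.05
wrist_force: [0.3, 0.6, -1.0]
t 5.1 p [ 0.6074 -0.1748  0.103 ] r 0.0689 th -46.5 yaw -47.6 F [ 0.3  0.6 -1. ] w 0.0 q6 0.36
wrist_force: [1.0, -0.9, -0.7]
t 5.5167 p [ 0.5875 -0.1878  0.1031] r 0.0687 th -66.4 yaw -67.6 F [ 1.  -0.9 -0.7] w 0.01 q6 0.68
wrist_force: [0.3, -0.5, -0.3]
t 5.9333 p [ 0.5644 -0.1931  0.1032] r 0.0685 th -86.4 yaw -87.6 F [ 0.3 -0.5 -0.3] w 0.0 q6 1.0
wrist_force: [-0.3, -2.2, -0.2]
t 6.35 p [ 0.5408 -0.1902  0.1032] r 0.0681 th -106.4 yaw -107.6 F [-0.3 -2.2 -0.2] w 0.01 q6 1.33
83 [[ 0.55590907 -0.17204045  0.103     ]]
```

View pics/crop1.png

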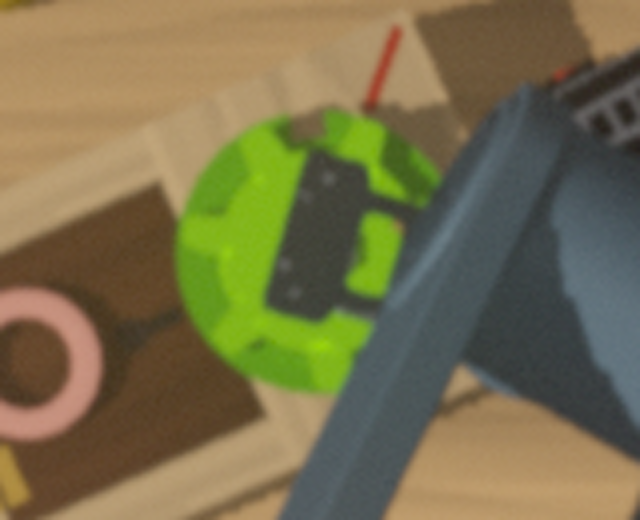

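The notch shows at (308,130) in the crop, about +3° from the centre, so about 24° remain. I push 20° more, back off, and clear the view to measure with the dot.

```bash
for i in 1 2; do python3 -m handwheel '[{"delta_pos":[0,0,0.24],"spin":2},{"delta_pos":[0,-0.02,0.47],"spin":4},{"delta_pos":[0,-0.04,0.71],"spin":6},{"delta_pos":[0,-0.07,0.95],"spin":8},{"delta_pos":[0,-0.1,1.18],"spin":10}]' | grep force; done; python3 go.py
python3 -m handwheel '[{"delta_pos":[0,0,-0.2],"spin":0},{"delta_pos":[0,0.1,-0.4],"spin":0},{"delta_pos":[-1,0.1,-0.4],"spin":0},{"delta_pos":[-3,0.1,-0.4],"spin":0},{"delta_pos":[-5,0.1,-0.4],"spin":0}]' |grep tcp
python3 -m handwheel '[{"delta_pos":[0,2,0],"spin":0},{"delta_pos":[0,5,0],"spin":0},{"delta_pos":[0,8,0],"spin":0},{"delta_pos":[0,11,0],"spin":0},{"delta_pos":[0,14,0],"spin":0}]'|grep tcp
python3 - <<'E'
from h import *
from meas import gear
im,_=snap("top","top2"); cv2.imwrite("pics/crop2.png",cv2.resize(im[215:345,305:465,::-1],None,fx=4,fy=4,interpolation=cv2.INTER_CUBIC))
for p in gear(im,0): print(p,onz("top",[p[1]],.103))
E
```

```text
wrist_force: [1.1, -1.3, 0.3]
wrist_force: [0.3, -1.9, 0.0]
t 7.2333 p [ 0.5198 -0.1791  0.1031] r 0.0676 th -126.5 yaw -127.4 F [ 0.3 -1.9  0. ] w 0.01 q6 1.68
tcp_pos: [0.5218, -0.1817, 0.1532]
tcp_pos: [0.4367, -0.2943, 0.1538]
(123, array([384.57723577, 277.51219512])) [[ 0.55991929 -0.12467304  0.103     ]]
(29, array([390.51724138, 257.89655172])) [[ 0.59474134 -0.13581145  0.103     ]]
```

View pics/crop2.png

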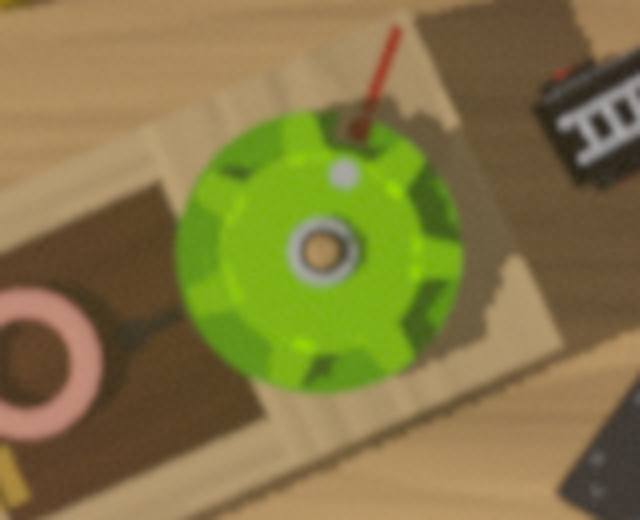

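The crop shows the pin in the notch, dark red at (358,128). It sits slightly clockwise of the notch middle and the dot at (344,173). Now the exact remaining angle.

```bash
cat > ang.py <<'E'
from h import *
from meas import gear
import sys
im=cv2.imread(f"pics/{sys.argv[1]}.png")[:,:,::-1].copy(); zt=float(sys.argv[2])
a=im.astype(int); yy,xx=np.mgrid[:480,:640]
w=np.clip(a[:,:,0]-1.0*a[:,:,1]-35,0,None)*(np.abs(xx-399)<12)*((yy>220)&(yy<240))
rows=[];
for y in range(224,239):
    if w[y].sum()>20: rows.append(((w[y]*xx[y]).sum()/w[y].sum(),y))
P=onz("top",rows,.07)[:,:2]
vx,vy,x0,y0=cv2.fitLine(P.astype(np.float32),2,0,.01,.01).ravel()
if vx<0: vx,vy=-vx,-vy
g=gear(im,0); hub=onz("top",[g[0][1]],zt+.006)[0,:2]; dot=onz("top",[g[1][1]],zt)[0,:2]
print("line ang",np.degrees(np.arctan2(vy,vx)))
for C in (hub,np.array([.5603,-.1250])):
    d=dot-C; m=P.mean(0)-C; off=vx*(C[1]-y0)-vy*(C[0]-x0)
    print("C",C,"dot r,ang",np.hypot(*d),np.degrees(np.arctan2(d[1],d[0])),"line mid ang",np.degrees(np.arctan2(m[1],m[0])),"line misses C by mm",off*1000)
E
python3 ang.py top2 .103; python3 ang.py top0 .103
python3 - <<'E'
from h import *
# pin dark red pixels visible in notch (z .085)
im=cv2.imread("pics/top2.png")[:,:,::-1].astype(int)
w=np.zeros((480,640));m=im[:,:,0]-im[:,:,1];sub=m[242:252,388:400];print(sub)
w=np.clip(sub-25,0,None);yy,xx=np.mgrid[242:252,388:400];u=((w*xx).sum()/w.sum(),(w*yy).sum()/w.sum());print(u,onz("top",[u],.084))
E
```

```text
line ang -20.929607
C [ 0.55984287 -0.12411321] dot r,ang 0.03680695896841413 -18.531560096202917 line mid ang -21.83315812240301 line misses C by mm 1.4572116220001805
C [ 0.5603 -0.125 ] dot r,ang 0.03609838832908889 -17.42754848294161 line mid ang -21.424849166886347 line misses C by mm 0.7922251412768345
line ang -21.067944
C [ 0.55988475 -0.12432036] dot r,ang 0.0351848405049952 116.17515804422874 line mid ang -21.711115610599766 line misses C by mm 1.0359275225402635
C [ 0.5603 -0.125 ] dot r,ang 0.035978032458418734 116.29119503128813 line mid ang -21.41240195695366 line misses C by mm 0.5509876401852132
[[  4   7  13  16  16  15  18  24  34  36  28  21]
 [ -9  -1   9  14  16  17  20  26  27  27  22  17]
 [-18  -6   8  16  17  21  26  29  33  27  15  11]
 [-19  -6  11  18  22  28  33  40  42  26   2  -5]
 [-14  -1  12  17  26  32  38  42  40  15 -16 -29]
 [ -9   5  13  17  25  37  40  41  32  -1 -31 -44]
 [ -9   5  12  17  24  32  38  36  23 -10 -39 -50]
 [-12   0   7  11  16  23  29  29  10 -21 -45 -51]
 [-19 -12  -8  -4   1   7  13  13  -1 -27 -46 -50]
 [-29 -26 -23 -21 -15 -10  -5  -1 -10 -24 -39 -46]]
(np.float64(394.9301310043668), np.float64(245.80349344978166)) [[ 0.6174932  -0.14614204  0.084     ]]
```

The pin is at about -21° by the line and by its head (r = 61 mm, correct). The notch is at about -18°, so it needs about 3.3° more. I go back in and nudge it.

```bash
python3 -m handwheel '[{"delta_pos":[0,-3,0],"spin":0},{"delta_pos":[0,-6,0],"spin":0},{"delta_pos":[0,-9,0],"spin":0},{"delta_pos":[0,-12,0],"spin":0},{"delta_pos":[0,-14,0],"spin":0}]'|grep tcp
python3 -m handwheel '[{"delta_pos":[1.5,0,0],"spin":0},{"delta_pos":[3,0,0],"spin":0},{"delta_pos":[4,0,0],"spin":0},{"delta_pos":[4.6,0,0],"spin":0},{"delta_pos":[5,0,0],"spin":0}]' 
python3 -m handwheel '[{"delta_pos":[0,0,0.2],"spin":0},{"delta_pos":[0,-0.1,0.4],"spin":0},{"delta_pos":[0,-0.1,0.52],"spin":1.1},{"delta_pos":[0,-0.1,0.65],"spin":2.2},{"delta_pos":[0,-0.11,0.79],"spin":3.3}]'
python3 -m handwheel '[{"delta_pos":[0,0,0],"spin":0}]' |grep force; python3 go.py
python3 -m handwheel '[{"delta_pos":[0,0,-0.2],"spin":0},{"delta_pos":[0,0.1,-0.4],"spin":0},{"delta_pos":[-1.5,0.1,-0.4],"spin":0},{"delta_pos":[-4,0.1,-0.4],"spin":0},{"delta_pos":[-7,0.1,-0.4],"spin":0}]' |grep tcp
python3 -m handwheel '[{"delta_pos":[0,2,0],"spin":0},{"delta_pos":[0,5,0],"spin":0},{"delta_pos":[0,8,0],"spin":0},{"delta_pos":[0,11,0],"spin":0},{"delta_pos":[0,14,0],"spin":0}]'|grep tcp
python3 - <<'E'
from h import *
im,_=snap("top","top3"); cv2.imwrite("pics/crop3.png",cv2.resize(im[215:345,305:465,::-1],None,fx=4,fy=4,interpolation=cv2.INTER_CUBIC))
E
python3 ang.py top3 .103
```

```text
tcp_pos: [0.5237, -0.18, 0.1536]
time_s: 8.95
tcp_pos: [0.5218, -0.1818, 0.1022]
ee_rot: [[-0.001, -0.606, -0.795], [0.001, -0.795, 0.606], [-1.0, 0.0, 0.001]]
wrist_force: [-0.3, 0.6, -0.5]
width: 0.008
time_s: 9.37
tcp_pos: [0.5166, -0.1765, 0.1033]
ee_rot: [[0.001, -0.653, -0.757], [-0.001, -0.757, 0.653], [-1.0, 0.0, -0.001]]
wrist_force: [-0.1, -1.7, 0.2]
width: 0.004
wrist_force: [0.1, -0.2, -0.8]
t 9.45 p [ 0.5164 -0.1763  0.1031] r 0.0674 th -130.3 yaw -130.7 F [ 0.1 -0.2 -0.8] w 0.0 q6 1.74
tcp_pos: [0.5177, -0.1789, 0.1717]
tcp_pos: [0.4269, -0.2866, 0.173]
line ang -20.943567
C [ 0.55999228 -0.12415017] dot r,ang 0.036365974994980295 -22.00832489034819 line mid ang -21.851973407915434 line misses C by mm 1.4627034947101296
C [ 0.5603 -0.125 ] dot r,ang 0.03576853322154031 -20.930882996581037 line mid ang -21.430519009478996 line misses C by mm 0.7790157955968429
```

View pics/crop3.png

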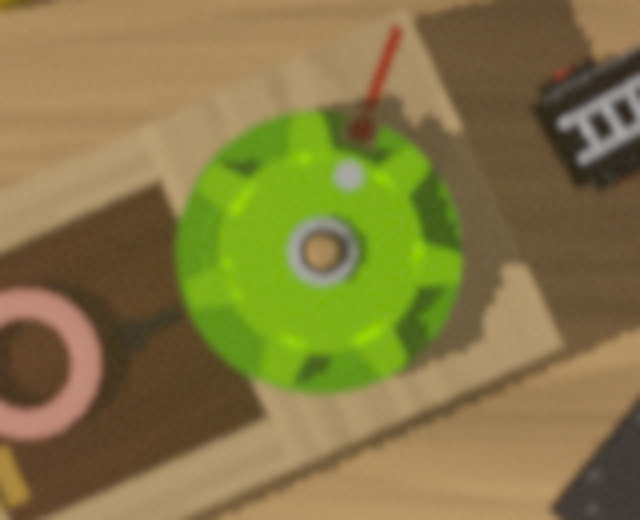

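The gear is aligned to within about 0.5°, with the dot between hub and pin. Next I open the jaws halfway (44 mm) to straddle the hub and spindle, and go over the centre.

```bash
python3 -m handwheel '[{"delta_pos":[0,0,0],"spin":0},{"delta_pos":[0,0,0],"spin":0},{"delta_pos":[0,0,0],"spin":0},{"delta_pos":[0,0,0],"spin":0},{"delta_pos":[0,0,0],"spin":0}]' 0.5 | grep width; python3 go.py 0 0 .122
```

```text
width: 0.357
t 10.75 p [ 0.4283 -0.2849  0.1726] r 0.2073 th -129.4 yaw -130.5 F [ 0.5 -0.6  1.3] w 0.36 q6 1.46
cm [  5.07 -20.73   0.4 ]
```

```bash
python3 -m handwheel '[{"delta_pos":[0,-2,0],"spin":0},{"delta_pos":[0,-5,0],"spin":0},{"delta_pos":[0,-8,0.1],"spin":0},{"delta_pos":[0,-10,0.2],"spin":0},{"delta_pos":[0,-12,0.2],"spin":0}]' |grep width
python3 -m handwheel '[{"delta_pos":[0,-2,0.1],"spin":0},{"delta_pos":[0,-4,0.1],"spin":0},{"delta_pos":[0,-6,0.2],"spin":0},{"delta_pos":[0,-8,0.2],"spin":0},{"delta_pos":[0,-8.7,0.2],"spin":0}]' |grep width
python3 -m handwheel '[{"delta_pos":[0,0,0],"spin":0},{"delta_pos":[0,0,0],"spin":0}]' |grep width
python3 go.py 0 0 .118
```

```text
width: 0.502
width: 0.5
width: 0.5
t 11.75 p [ 0.5593 -0.1258  0.1725] r 0.0012 th -126.0 yaw -130.6 F [ 0.8 -0.1  0.2] w 0.5 q6 1.85
cm [ 5.45 -0.12  0.01]
```

```bash
python3 -m handwheel '[{"delta_pos":[1.5,-0.1,0],"spin":0},{"delta_pos":[3,-0.1,0],"spin":0},{"delta_pos":[4.2,-0.1,0],"spin":0},{"delta_pos":[5,-0.1,0],"spin":0},{"delta_pos":[5.4,-0.1,0],"spin":0}]'|grep force
for i in 1 2 3; do python3 -m handwheel '[{"delta_pos":[0.1,0,0],"spin":0},{"delta_pos":[0.2,0,0],"spin":0},{"delta_pos":[0.3,0,0],"spin":0},{"delta_pos":[0.3,0,0],"spin":0}]'|grep force; python3 go.py; done
```

```text
wrist_force: [0.2, -0.3, 0.3]
wrist_force: [-0.3, -0.5, -0.4]
t 12.5 p [ 0.5604 -0.1255  0.1163] r 0.0009 th -59.1 yaw -130.6 F [-0.3 -0.5 -0.4] w 0.5 q6 1.85
wrist_force: [-0.1, -0.4, -1.0]
t 12.8333 p [ 0.56   -0.1253  0.1126] r 0.0005 th -88.9 yaw -130.6 F [-0.1 -0.4 -1. ] w 0.5 q6 1.85
wrist_force: [-0.7, -0.2, 1.7]
t 13.1667 p [ 0.5602 -0.1254  0.1098] r 0.0006 th -73.2 yaw -130.6 F [-0.7 -0.2  1.7] w 0.5 q6 1.85
```

```bash
for i in 1 2 3; do python3 -m handwheel '[{"delta_pos":[0.1,0,0],"spin":0},{"delta_pos":[0.2,0,0],"spin":0},{"delta_pos":[0.2,0,0],"spin":0}]'|grep force; python3 go.py; done
```

```text
wrist_force: [-0.1, 0.3, 2.1]
t 13.4167 p [ 0.5602 -0.1253  0.1076] r 0.0006 th -72.0 yaw -130.6 F [-0.1  0.3  2.1] w 0.5 q6 1.85
wrist_force: [1.5, -0.8, 1.4]
t 13.6667 p [ 0.5602 -0.1253  0.1055] r 0.0005 th -72.6 yaw -130.6 F [ 1.5 -0.8  1.4] w 0.5 q6 1.85
wrist_force: [1.1, 0.4, 1.2]
t 13.9167 p [ 0.5602 -0.1254  0.1035] r 0.0006 th -74.5 yaw -130.6 F [1.1 0.4 1.2] w 0.5 q6 1.85
```

Force stays low while the hand descends, so the gear is going down. I continue in 1 mm steps.

```bash
for i in 1 2 3 4; do python3 -m handwheel '[{"delta_pos":[0.05,0,0],"spin":0},{"delta_pos":[0.1,0,0],"spin":0},{"delta_pos":[0.1,0,0],"spin":0}]'|grep force; python3 go.py; done
```

```text
wrist_force: [1.1, -0.3, 1.8]
t 14.1667 p [ 0.5602 -0.1254  0.1027] r 0.0006 th -74.9 yaw -130.6 F [ 1.1 -0.3  1.8] w 0.5 q6 1.85
wrist_force: [0.2, 1.2, 1.1]
t 14.4167 p [ 0.5602 -0.1254  0.1017] r 0.0006 th -73.4 yaw -130.6 F [0.2 1.2 1.1] w 0.5 q6 1.85
wrist_force: [0.1, 0.2, 2.7]
t 14.6667 p [ 0.5602 -0.1254  0.1007] r 0.0006 th -74.6 yaw -130.6 F [0.1 0.2 2.7] w 0.5 q6 1.85
wrist_force: [1.5, 0.6, 2.0]
t 14.9167 p [ 0.5602 -0.1254  0.0997] r 0.0006 th -73.5 yaw -130.6 F [1.5 0.6 2. ] w 0.5 q6 1.85
```

```bash
for i in 1 2 3 4; do python3 -m handwheel '[{"delta_pos":[0.03,0,0],"spin":0},{"delta_pos":[0.05,0,0],"spin":0},{"delta_pos":[0.05,0,0],"spin":0}]'|grep force; python3 go.py|cut -c1-60; done
```

```text
wrist_force: [1.1, 0.2, 4.0]
t 15.1667 p [ 0.5602 -0.1253  0.0994] r 0.0006 th -70.1 yaw 
wrist_force: [-0.6, 1.1, 6.6]
t 15.4167 p [ 0.5602 -0.1254  0.0994] r 0.0006 th -68.6 yaw 
wrist_force: [-2.7, 1.8, 11.9]
t 15.6667 p [ 0.5603 -0.1254  0.0993] r 0.0006 th -67.1 yaw 
wrist_force: [-4.0, 2.2, 15.2]
t 15.9167 p [ 0.5603 -0.1254  0.0993] r 0.0007 th -63.8 yaw
```

It hit a hard stop at 15 N with the tips at z = 91.3 mm; the home face is at 91 mm. I retreat straight up, move clear and check.

```bash
python3 -m handwheel '[{"delta_pos":[-0.3,0,0],"spin":0},{"delta_pos":[-1.2,0,0],"spin":0},{"delta_pos":[-3,0,0],"spin":0},{"delta_pos":[-5,0,0],"spin":0},{"delta_pos":[-8,0,0],"spin":0}]'|grep tcp
for i in 1 2; do python3 -m handwheel '[{"delta_pos":[0,2,0],"spin":0},{"delta_pos":[0,4,0],"spin":0},{"delta_pos":[0,6,0],"spin":0},{"delta_pos":[0,8,0],"spin":0},{"delta_pos":[0,10,0],"spin":0}]'|grep tcp;done
python3 -m handwheel '[{"delta_pos":[0,0,0],"spin":0},{"delta_pos":[0,0,0],"spin":0}]'|grep force
python3 - <<'E'
from h import *
im,d=snap("top","top4");sc,_=snap("scene","scene4"); cv2.imwrite("pics/end.png",np.hstack([cv2.resize(im[190:370,260:520,::-1],(400,277)),cv2.resize(sc[180:480,130:430,::-1],(277,277))]))
d0=np.load("pics/top0.npy")
for z,n in((d0,"0"),(d,"4")):
    print(n,"face/flap/deck depth",[np.median(z[v-2:v+3,u-2:u+3]).round(4) for u,v in((373,272),(400,283),(340,325),(428,285))])
i0=cv2.imread("pics/top0.png")[:,:,::-1]
for k,i in((0,i0),(4,im)):
    h=cv2.cvtColor(np.ascontiguousarray(i),cv2.COLOR_RGB2HSV).astype(int);yy,xx=np.mgrid[:480,:640]
    for n,m in dict(ring=(i[:,:,0].astype(int)-i[:,:,1]>50)&(np.hypot(xx-312,yy-306)<24),cyl=(h[:,:,1]>200)&(np.hypot(xx-305,yy-204)<20),eng=(h[:,:,2]<45)&(np.hypot(xx-475,yy-235)<45)).items():
        print(k,n,m.sum(),xx[m].mean().round(2),yy[m].mean().round(2))
E
python3 ang.py top4 .091; python3 go.py
```

```text
tcp_pos: [0.5581, -0.1246, 0.1761]
tcp_pos: [0.4939, -0.2016, 0.1776]
tcp_pos: [0.4287, -0.2775, 0.1776]
wrist_force: [0.1, 0.3, -0.0]
0 face/flap/deck depth [np.float32(1.0971), np.float32(1.0942), np.float32(1.1228), np.float32(1.1257)]
4 face/flap/deck depth [np.float32(1.1089), np.float32(1.1071), np.float32(1.1234), np.float32(1.1264)]
0 ring 467 310.5 305.9
0 cyl 396 304.86 203.71
0 eng 112 490.5 228.18
4 ring 502 310.72 305.69
4 cyl 385 304.84 203.66
4 eng 43 497.09 225.47
line ang -21.024649
C [ 0.55972899 -0.12260361] dot r,ang 0.037650653541663644 -24.382495638158428 line mid ang -22.658726578463064 line misses C by mm 2.6542567809143027
C [ 0.5603 -0.125 ] dot r,ang 0.03619368594667253 -21.298952263640977 line mid ang -21.41366155437655 line misses C by mm 0.6222615382484552
t 17.4333 p [ 0.4299 -0.2766  0.1776] r 0.1999 th -130.6 yaw -130.7 F [0.4 0.6 0.1] w 0.5 q6 1.48
```

View pics/end.png

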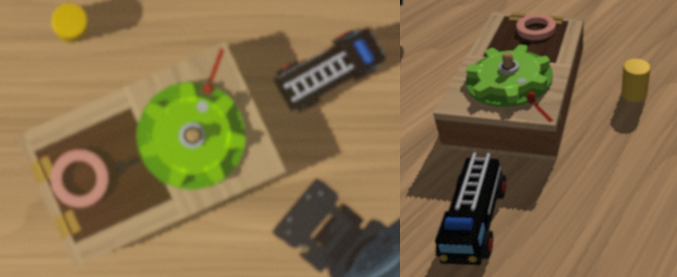

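The gear now sits low (face 12 mm deeper), with the pin in the notch at about (207,90) in the top half. The ring, engine and cylinder are where they were, and the hand is clear.

```bash
python3 -c "
from plant import *
print(hand_in())"
```

```text
the job is handed in; nothing more can be done
None
```

I turned the gear about 137° clockwise with the shut fingertips until its notch was over the red pin. I then pressed it home with the jaws open around the hub, moved the hand clear and handed the job in at about 17.4 s. `hand_in()` gives no verdict, so the result rests on these last checks:

- **Seating:** the press met a hard stop at about 15 N, with the fingertips at 91.3 mm where the home face should be at 91 mm. The gear face is about 12 mm deeper in the depth image than at the start.
- **Alignment:** the notch is within about 0.2° of the pin line, using the gear centre fitted earlier. The hub-blob centre disagrees by about 1.7°, but I think it is biased because it now takes in the exposed spindle. Even so, that is under 2 mm, within the 4 mm limit.
- **Flap and toys:** the flap's depth is unchanged to within 1 mm. The ring and cylinder moved less than 0.4 pixel.
- **Failed check:** the fire engine's colour mask did not give a usable comparison (112 pixels at the start, 43 at the end). It looks unmoved in both views, and the wrist force showed no sign of contact with anything but the gear.
- **Hand:** it is clear of everything, at about 0 N.

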